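# Unload the dead-weight tester

## Robot

A 6-joint arm with a two-finger parallel gripper is mounted at the origin on the work surface. World frame = base frame: x ahead of the robot, y to its left, z up, the work surface at z = 0. Lengths are in m, angles in degrees, forces in N, time in s.
With the tool pointing down it reaches from about 0.3 to 0.75 m from the base axis. Payload 8.5 kg.
Tool frame: the origin (TCP) lies on the centre line of the jaws, within the pads' length; the fingertips stand 25 mm ahead of it and the grasp point (between the pads) lies 6 mm ahead of it; z points along the fingers, y is the line along which they close (so a half turn about z gives the same grasp; the last joint's range is limited). The gripper opens to 85 mm and grips with 20 to 120 N. Pads are 22 mm wide; open, the fingers measure 114 mm over their backs; the gripper's body (76 mm by 85 mm) begins 54 mm behind the grasp point. The pads swing forward as they close: fully open they stand 13 mm farther back than shut.
Start: joints at [56.648, 21.807, 74.336, -0, 83.858, -12.336], TCP at [0.197, 0.513, 0.256] pointing down, gripper open.
Joint ranges: [-178.18, 178.18], [-50.72, 133.34], [12.68, 142.11], [-81.47, 261.47], [9.98, 163.14], [-165.26, 165.26]. Speed limits (degrees/s): [136.94, 136.94, 180, 180, 180, 180].

## Interface

Orientations are given as a 3x3 rotation matrix whose columns are the frame's x, y, z axes.
In Python, from rig import telemetry, optics, env gives the robot as it stands.
- The arm moves only by the tool send_rows, never from a script. Its argument "deltas" is a list that holds one entry, the list of rows, each a list of 7 numbers: the shift along the tool's x, y, z in m, then the turn, a rotation vector about the tool's x, y, z in rad, then the opening, from -1 (shut) to 1 (fully open), so that 0 is half open. In form: [[[x, y, z, ax, ay, az, grip], ...]]. A call has 1 to 12 rows; each row shifts and turns the commanded pose from where the row before left it, along the tool's axes as they then stand; what a row does not reach is not made up. A row lasts 1/8 s, in which the tool goes at most 62.5 mm and 10.7 degrees, less where a joint would pass 70% of its speed; a pose out of reach is approached as far as the arm can. A call is refused whole if a number of a shift passes 0.0625 or a number of a turn 0.188, either way. A call with a gripper value outside its range is refused whole. The fingers move at their own pace and stop on an object; "squeeze" is the grip in N (left out, the last holds). Time passes only in rows, so rows that do not move let the fingers close. It gives the time, the measured TCP pose, the force, the opening and the grip force at its end, in the units of the state.
- telemetry.observe(): the state, without advancing time (a new reading comes with each control period).
- optics.get_image(name): name is "scene" or "top" or "wrist"; returns a dict with "image" (480x640x3 uint8, red, green, blue), "range_z" (480x640 float32, m along the optical axis (not along the pixel's ray), 0 where there is no reading), "K" (3x3 intrinsics, pixels), "rvec" (rotation vector, rad) and "tvec" (3), from world to camera coordinates, as OpenCV has them; the wrist camera has in their place "hand_eye" (4x4, takes a point from camera to tool coordinates, whose origin is the TCP and whose axes are the flange's). Camera axes: x right, y down, z forward; pixel columns grow to the right and rows downward; lengths in m; the calibration is good to about 2 mm. The wrist camera is an equidistant fisheye: a pixel r from the principal point sees the ray r / f radians off the axis. A picture is of the moment at which its call begins: read the wrist's pose just before it.
- env.close_job(): hands the job in; it is judged then, once.
The state is a dict: "time_s": time; "q": joint angles; "qvel": joint speeds; "joint_efforts": joint torques, N m; "position": TCP position; "tool_rot": TCP orientation; "ft_force": force on the tool from outside, world axes, zero at the start; "wrist_torque": the same for the moment, N m; "grip_width": finger opening in m; "gripper_force": force on a finger pad.
Only numpy, scipy, OpenCV 4.12 (cv2) and the standard library are available. Lean on these libraries where they do the work, as an engineer would, in place of code of your own. Each camera call takes 0.05 s, during which the arm holds its last target. There are 200 camera calls.

## Task

The calibration run is over: unload the dead-weight tester. Working down from the top of the stack, take the four steel weights off one at a time and lower each (never drop or tip one) into the round recess of the wooden case that is cut for its diameter, so that all four lie flat on the bottoms of their own recesses. Leave the pressure gauge and the spanner where they lie.

Things in the scene. Friction and masses are not known exactly. Their poses are not given: they have to be found in the camera images.
- weight_40_center (a point): Steel disc weight, 40 mm diameter (smallest, top of the stack), 0.13 kg. Point: on its axis, half-way up its 28 mm height, z up. Disc 16 mm thick, from 14 mm below the point to 2 mm above; on it a round knob to grip, 22 mm wide, 12 mm high. A loose pocket underneath, 13 mm deep, sits over the knob below: lift 12 mm straight up first.
- weight_58_center (a point): Steel disc weight, 58 mm diameter (second smallest, under the 40 mm one), 0.305 kg. Point: on its axis, half-way up its 28 mm height, z up. Disc 16 mm thick, from 14 mm below the point to 2 mm above; on it a round knob to grip, 22 mm wide, 12 mm high. A loose pocket underneath, 13 mm deep, sits over the knob below: lift 12 mm straight up first.
- weight_76_center (a point): Steel disc weight, 76 mm diameter (second largest, under the 58 mm one), 0.54 kg. Point: on its axis, half-way up its 28 mm height, z up. Disc 16 mm thick, from 14 mm below the point to 2 mm above; on it a round knob to grip, 22 mm wide, 12 mm high. A loose pocket underneath, 13 mm deep, sits over the knob below: lift 12 mm straight up first.
- weight_92_center (a point): Steel disc weight, 92 mm diameter (largest, bottom; on the fixed tester's carrier, 120 mm up; rest of the tester is below 135 mm), 0.8 kg. Point: on its axis, half-way up its 28 mm height, z up. Disc 16 mm thick, from 14 mm below the point to 2 mm above; on it a round knob to grip, 22 mm wide, 12 mm high. A loose pocket underneath, 13 mm deep, sits over the knob below: lift 12 mm straight up first.
- recess_40 (a point): Round flat recess, 52 mm wide, 12 mm deep, grey felt floor: place of the 40 mm weight (6 mm play all round). Point: centre of its floor, 14 mm above the bench; a seated weight's point is 14 mm higher. Cut in a fixed wooden block, 124 mm square, top 26 mm above the bench; four such blocks lie two by two, in any arrangement, in a fixed low case 264 mm square, rim 28 mm up.
- recess_58 (a point): Round flat recess, 70 mm wide, 12 mm deep, grey felt floor: place of the 58 mm weight (6 mm play all round). Point: centre of its floor, 14 mm above the bench; a seated weight's point is 14 mm higher. Cut in a fixed wooden block, 124 mm square, top 26 mm above the bench; four such blocks lie two by two, in any arrangement, in a fixed low case 264 mm square, rim 28 mm up.
- recess_76 (a point): Round flat recess, 88 mm wide, 12 mm deep, grey felt floor: place of the 76 mm weight (6 mm play all round). Point: centre of its floor, 14 mm above the bench; a seated weight's point is 14 mm higher. Cut in a fixed wooden block, 124 mm square, top 26 mm above the bench; four such blocks lie two by two, in any arrangement, in a fixed low case 264 mm square, rim 28 mm up.
- recess_92 (a point): Round flat recess, 104 mm wide, 12 mm deep, grey felt floor: place of the 92 mm weight (6 mm play all round). Point: centre of its floor, 14 mm above the bench; a seated weight's point is 14 mm higher. Cut in a fixed wooden block, 124 mm square, top 26 mm above the bench; four such blocks lie two by two, in any arrangement, in a fixed low case 264 mm square, rim 28 mm up.
- gauge_center (a point): Bystander: loose pressure gauge lying on the bench on its back, black round case 100 mm in diameter and 42 mm high with a white dial on top and a brass stem along its own -x axis (92 mm from the centre to the stem's end). Point: centre of the case, 21 mm above the bench.
- spanner: Bystander: loose steel open-ended spanner, 170 mm long, lying flat along its own x axis between the case and the tester. Point: the middle of its underside.
There are look-alikes about, which are no part of the job. Leave any green, turquoise or yellow look-alike of the part that bears weight_92_center alone.

How it is judged (in metres and radians):
On the way, in this order (a step that is already met when the one before it is completed fails the run):
1. the smallest weight (40 mm) lies flat in its own recess (horizontal distance between weight_40_center and recess_40 below 0.009 m and z of weight_40_center in the frame of recess_40 between 0.011 and 0.0165 m and angle between weight_40_center's own z axis and vertical below 0.06 rad), for 0.2 s.
2. the second smallest weight (58 mm) lies flat in its own recess (horizontal distance between weight_58_center and recess_58 below 0.009 m and z of weight_58_center in the frame of recess_58 between 0.011 and 0.0165 m and angle between weight_58_center's own z axis and vertical below 0.06 rad), for 0.2 s.
3. the second largest weight (76 mm) lies flat in its own recess (horizontal distance between weight_76_center and recess_76 below 0.009 m and z of weight_76_center in the frame of recess_76 between 0.011 and 0.0165 m and angle between weight_76_center's own z axis and vertical below 0.06 rad), for 0.2 s.
4. the largest weight (92 mm) lies flat in its own recess (horizontal distance between weight_92_center and recess_92 below 0.009 m and z of weight_92_center in the frame of recess_92 between 0.011 and 0.0165 m and angle between weight_92_center's own z axis and vertical below 0.06 rad), for 0.2 s.
At the end, for the whole second after the job is handed in: Each of the four weights lies flat (within 0.06 rad) on the floor of the recess of its own size (listed point 11 to 16.5 mm above the recess floor, within 9 mm of its centre), at rest and released (all of step 1 and all of step 2 and all of step 3 and all of step 4 and linear speed of each of weight_92, weight_76, weight_58, weight_40 below 0.02 m/s); the robot touches nothing.
It fails at once if a weight was tipped by more than 35 degrees (angle between any of weight_92_center, weight_76_center, weight_58_center, weight_40_center's own z axis and vertical above 0.61 rad).
It fails at once if a weight was dropped into the case (it arrived at over 0.5 m/s, a fall of more than about 13 mm) ((linear speed of weight_92 above 0.5 m/s and horizontal distance between weight_92_center and recess_92 below 0.05 m and z of weight_92_center in the frame of recess_92 below 0.032 m) or (linear speed of weight_76 above 0.5 m/s and horizontal distance between weight_76_center and recess_76 below 0.05 m and z of weight_76_center in the frame of recess_76 below 0.032 m) or (linear speed of weight_58 above 0.5 m/s and horizontal distance between weight_58_center and recess_58 below 0.05 m and z of weight_58_center in the frame of recess_58 below 0.032 m) or (linear speed of weight_40 above 0.5 m/s and horizontal distance between weight_40_center and recess_40 below 0.05 m and z of weight_40_center in the frame of recess_40 below 0.032 m)).
It fails at once if the gauge was moved by more than 20 mm (distance of gauge_center from where it was at the start of the episode above 0.02 m).
It fails at once if the spanner was moved by more than 20 mm (distance of spanner from where it was at the start of the episode above 0.02 m).
It also fails if it takes over 106 s, if anything falls off the work surface, if the arm or the gripper's body presses on something with over 40 N, if the wrist force passes 120 N, or if a joint passes its speed limit or range.

## Working session

There is one attempt and no reset: what is moved stays moved. The work goes in short steps, Python scripts to look and compute and a tool call to move; the robot and the scene stay as the last step left them, time stands still between calls to the robot, and variables do not carry over. Pictures are saved under pics/ and viewed, at most 14 in all, crops included, and the job is handed in when it is done.

Besides the shell and the picture viewer there is one more tool, called after "Call:" as name(argument=value, ...) on one line, values as JSON. send_rows: Moves the arm, as the interface text tells. Its arguments: {"type":"object","properties":{"deltas":{"type":"array"},"squeeze":{"type":"number"}},"required":["deltas"]}

```bash
mkdir -p pics; ls
python3 - <<'E'
from rig import telemetry, optics
import cv2, numpy as np
s=telemetry.observe(); print({k:np.round(v,3).tolist() for k,v in s.items()})
for n in ("scene","top"):
    d=optics.get_image(n); np.savez(f"/tmp/{n}.npz",**d)
    cv2.imwrite(f"pics/{n}0.png",cv2.cvtColor(d["image"],cv2.COLOR_RGB2BGR))
    R=cv2.Rodrigues(np.array(d["rvec"],float))[0]; print(n,d["K"].tolist(),(-R.T@np.ravel(d["tvec"])).round(3),R.round(3).tolist())
E
```

```text
pics
{'time_s': 0.0, 'q': [56.647, 21.841, 74.385, 0.0, 83.856, -12.337], 'qvel': [-0.013, -0.11, 0.03, -0.002, -0.031, 0.034], 'joint_efforts': [-0.001, -44.846, -23.128, -0.0, 0.005, 0.0], 'position': [0.197, 0.513, 0.256], 'tool_rot': [[-0.933, 0.359, -0.001], [0.359, 0.933, -0.001], [0.0, -0.001, -1.0]], 'ft_force': [-1.355, -0.061, -0.906], 'wrist_torque': [0.027, -0.017, 0.021], 'gripper_force': 0.0, 'grip_width': 0.086}
scene [[478.5102245506665, 0.0, 326.97088812525095], [0.0, 478.5102245506665, 240.6607028562654], [0.0, 0.0, 1.0]] [ 1.579 -0.098  0.742] [[0.157, 0.987, 0.016], [0.523, -0.07, -0.849], [-0.838, 0.142, -0.527]]
top [[472.29231002527825, 0.0, 322.748442194712], [0.0, 472.29231002527825, 246.11829765876917], [0.0, 0.0, 1.0]] [0.529 0.049 1.044] [[0.003, -1.0, 0.005], [-0.998, -0.003, -0.066], [0.066, -0.005, -0.998]]
```

View pics/scene0.png

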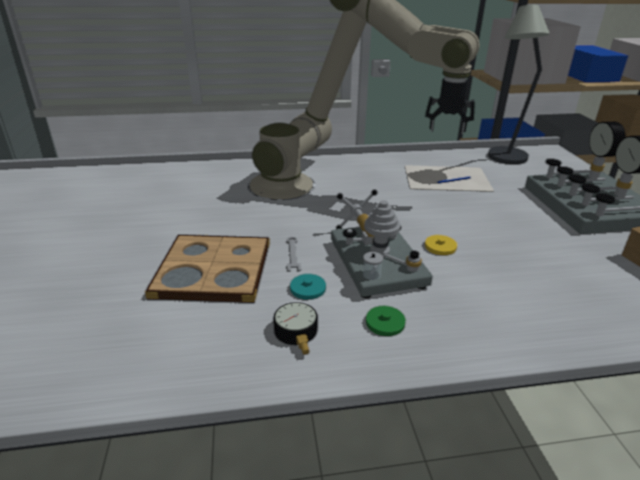

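View pics/top0.png

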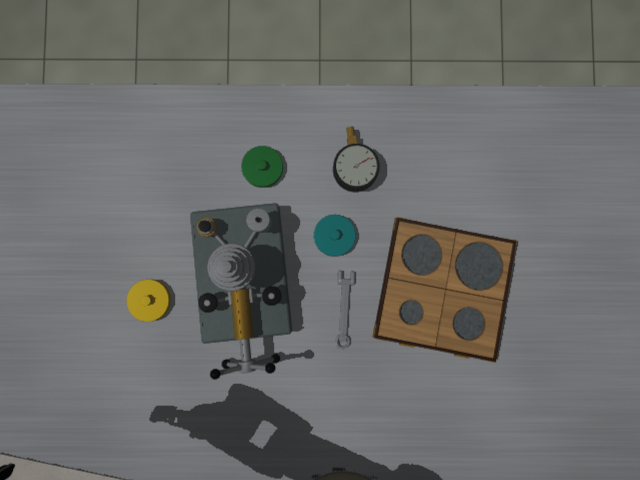

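The top view shows the weight stack on the tester at (231,267). The case is at about (447,289), with recess 40 at (411,312), 58 at (469,323), 76 at (422,254) and 92 at (479,266). Things that could be mistaken for the weights are the green disc (263,166), the turquoise disc (335,235), the yellow disc (149,300) and the small platen on the tester (258,218). The steel stepped stack at (231,267) fits the description, so I'm choosing it.

```bash
cat > h.py <<'E'
import numpy as np, cv2
def load(n): return dict(np.load(f"/tmp/{n}.npz"))
def cam(d):
    R=cv2.Rodrigues(np.array(d["rvec"],float))[0]; return R,-R.T@np.ravel(d["tvec"])
def cloud(d):
    R,c=cam(d); h,w=d["range_z"].shape; u,v=np.meshgrid(np.arange(w),np.arange(h))
    K=d["K"]; z=d["range_z"]
    p=np.stack([(u-K[0,2])/K[0,0]*z,(v-K[1,2])/K[1,1]*z,z],-1)
    P=p@R+c; P[z==0]=np.nan; return P
def cast(d,uv,z):
    R,c=cam(d); K=d["K"]; uv=np.asarray(uv,float).reshape(-1,2)
    r=np.c_[(uv-K[:2,2])/[K[0,0],K[1,1]],np.ones(len(uv))]@R
    return c+r*((z-c[2])/r[:,2])[:,None]
E
python3 - <<'E'
from h import *
d=load("top"); P=cloud(d); im=d["image"]
Z=P[...,2]
# stack layers
for lo,hi in [(.188,.203),(.176,.187),(.161,.171),(.145,.155),(.129,.139)]:
    m=(Z>lo)&(Z<hi); m[:, :170]=0; m[:,300:]=0; m[:200]=0; m[320:]=0
    q=P[m]; v,u=np.nonzero(m)
    if len(q): print(lo,hi,len(q),u.min(),u.max(),v.min(),v.max(),np.median(q,0).round(4),((q.min(0)+q.max(0))/2).round(4),(q.max(0)-q.min(0)).round(3))
# silhouettes: everything above level
for lo,zt in [(.188,.196),(.174,.184),(.158,.168),(.142,.152),(.126,.136)]:
    m=((Z>lo)).astype(np.uint8); m[:, :170]=0; m[:,300:]=0; m[:200]=0; m[320:]=0
    c=max(cv2.findContours(m,0,cv2.CHAIN_APPROX_NONE)[0],key=cv2.contourArea).reshape(-1,2)
    w=cast(d,c,zt)[:,:2]; ctr,r=cv2.minEnclosingCircle(w.astype(np.float32)); print(zt,np.round(ctr,4),round(r,4),w.mean(0).round(4))
# case
hsv=cv2.cvtColor(im,cv2.COLOR_RGB2HSV)
m=((hsv[...,1]>70)&(hsv[...,0]<25)).astype(np.uint8); m[:,:365]=0; m[:205]=0; m[375:]=0
m=cv2.morphologyEx(m,cv2.MORPH_CLOSE,np.ones((3,3)))
c=max(cv2.findContours(m,0,cv2.CHAIN_APPROX_NONE)[0],key=cv2.contourArea)
w=cast(d,c.reshape(-1,2),.028)[:,:2]
print("case",cv2.minAreaRect((w*1000).astype(np.float32)))
cs,hr=cv2.findContours(m,cv2.RETR_CCOMP,cv2.CHAIN_APPROX_NONE)
for c,h in zip(cs,hr[0]):
    if h[3]>=0 and cv2.contourArea(c)>200:
        e=cv2.fitEllipse(c); w=cast(d,c.reshape(-1,2),.022)[:,:2].astype(np.float32); (x,y),r=cv2.minEnclosingCircle(w)
        print("recess",np.round(e[0],1),round(x,4),round(y,4),round(r,4),cast(d,e[0],.02)[0,:2].round(4))
big=cv2.resize(im[190:390,180:530],(800,457),interpolation=cv2.INTER_CUBIC); cv2.imwrite("pics/topcrop.png",big[...,::-1])
E
```

```text
0.188 0.203 121 219 231 260 274 [0.5489 0.2192 0.1963] [0.5474 0.2196 0.1939] [0.025 0.021 0.011]
0.176 0.187 249 216 238 256 277 [0.5474 0.2168 0.1845] [0.5484 0.2193 0.1815] [0.038 0.039 0.011]
0.161 0.171 345 212 243 252 282 [0.5461 0.2179 0.1684] [0.5478 0.2209 0.166 ] [0.056 0.057 0.01 ]
0.145 0.155 453 210 249 248 287 [0.5463 0.2106 0.1524] [0.5473 0.22   0.1505] [0.074 0.074 0.009]
0.129 0.139 473 207 255 244 291 [0.5504 0.208  0.1364] [0.5477 0.2208 0.1343] [0.09  0.092 0.009]
0.196 [0.5482 0.2192] 0.0113 [0.5478 0.2191]
0.184 [0.5481 0.2188] 0.0206 [0.5479 0.2187]
0.168 [0.5483 0.2204] 0.0294 [0.5483 0.2201]
0.152 [0.5478 0.2202] 0.0383 [0.5474 0.2201]
0.136 [0.5479 0.2204] 0.0464 [0.548  0.2203]
case ((504.2474365234375, -218.2291259765625), (267.6978454589844, 267.8802185058594), 79.0230941772461)
recess [468.4 323. ] 0.432 -0.2685 0.0366 [ 0.4318 -0.2706]
recess [410.9 311.6] 0.4562 -0.1459 0.0274 [ 0.4558 -0.1468]
recess [478.4 265.7] 0.5553 -0.2942 0.0531 [ 0.5552 -0.2947]
recess [421.3 254.4] 0.5794 -0.1703 0.0453 [ 0.5795 -0.1707]
```

View pics/topcrop.png

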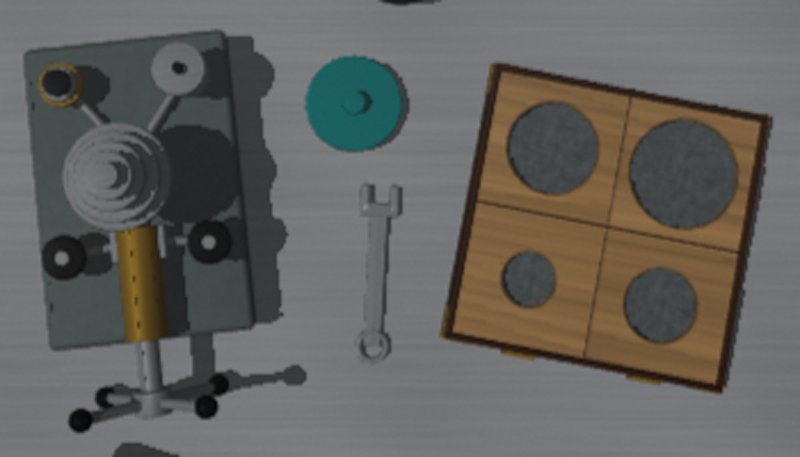

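The crop confirms the choice. The concentric steel stack is at crop (113,173) on the tester, and each case recess is clear with its own size. From the rims, the case centre is about (0.506,-0.220), turned 11°.

Call:
send_rows(deltas=[[[0,0,0,0,0,-0.1224,0],[0,0,0,0,0,-0.1224,0],[0,0,0,0,0,-0.1224,0],[-0.039,-0.0327,0,0,0,0,0],[-0.039,-0.0327,0,0,0,0,0],[-0.039,-0.0327,0,0,0,0,0],[-0.039,-0.0327,0,0,0,0,0],[-0.039,-0.0327,0,0,0,0,0],[-0.039,-0.0327,0,0,0,0,0],[-0.039,-0.0327,0,0,0,0,0],[-0.039,-0.0327,0,0,0,0,0],[0,0,0,0,0,0,0]]], squeeze=60)

```text
time_s: 1.6
position: [0.5114, 0.2497, 0.2554]
tool_rot: [[-1.0, 0.004, -0.001], [0.004, 1.0, -0.001], [0.001, -0.001, -1.0]]
ft_force: [-1.1, 0.6, 0.1]
grip_width: 0.0428
gripper_force: 0.0
```

```bash
cat > st.py <<'E'
from rig import telemetry
import sys, numpy as np
s=telemetry.observe(); p=np.array(s["position"]); R=np.array(s["tool_rot"])
print(s["time_s"],p.round(4),R.round(3).tolist(),"F",np.round(s["ft_force"],1),"w",round(s["grip_width"],4),round(s["gripper_force"],1))
if len(sys.argv)>3: print("tool delta",(R.T@(np.array(sys.argv[1:4],float)-p)).round(4))
E
python3 st.py .548 .2192 .256
python3 - <<'E'
from rig import optics
import cv2,numpy as np
d=optics.get_image("wrist"); print(d["hand_eye"],d["K"]); np.savez("/tmp/w.npz",**d)
cv2.imwrite("pics/w1.png",d["image"][...,::-1])
E
```

```text
1.6 [0.5114 0.2497 0.2554] [[-1.0, 0.004, -0.001], [0.004, 1.0, -0.001], [0.001, -0.001, -1.0]] F [-1.1  0.6  0.1] w 0.0428 0.0
tool delta [-0.0367 -0.0303 -0.0006]
[[ 1.28499075e-04 -9.48937793e-01 -3.15463229e-01  8.12154980e-02]
 [ 9.99999691e-01 -1.22844073e-04  7.76858902e-04  8.21423181e-04]
 [-7.75943559e-04 -3.15463232e-01  9.48937483e-01 -1.17894862e-01]
 [ 0.00000000e+00  0.00000000e+00  0.00000000e+00  1.00000000e+00]] [[371.64829954   0.         312.65306333]
 [  0.         371.64829954 246.78828347]
 [  0.           0.           1.        ]]
```

Call:
send_rows(deltas=[[[-0.0184,-0.0152,0,0,0,0,0],[-0.0183,-0.0151,0,0,0,0,0],[0,0,0,0,0,0,0],[0,0,0,0,0,0,0]]])

```text
time_s: 2.15
position: [0.546, 0.2217, 0.2562]
tool_rot: [[-1.0, -0.0, -0.0], [-0.0, 1.0, 0.0], [0.0, 0.0, -1.0]]
ft_force: [-1.3, 0.5, 0.4]
grip_width: 0.0427
gripper_force: 0.0
```

```bash
python3 st.py .548 .2192 .213
python3 - <<'E'
from rig import optics,telemetry
import cv2,numpy as np
s=telemetry.observe(); d=optics.get_image("wrist")
cv2.imwrite("pics/w2.png",d["image"][...,::-1])
# depth cloud (equidistant fisheye) in world
K=d["K"];h,w=480,640;u,v=np.meshgrid(np.arange(w),np.arange(h))
x=(u-K[0,2])/K[0,0];y=(v-K[1,2])/K[1,1];r=np.hypot(x,y);z=d["range_z"]
t=np.tan(r)/np.maximum(r,1e-9); p=np.stack([x*t*z,y*t*z,z,np.ones_like(z)],-1)
P=(p@d["hand_eye"].T)[...,:3]@np.array(s["tool_rot"]).T+s["position"]
P[(z==0)|(r>1.3)]=np.nan
near=np.hypot(P[...,0]-.548,P[...,1]-.22)
for lo,hi,rr in [(.192,.2,.014),(.181,.187,.024),(.165,.171,.033),(.149,.155,.042),(.133,.139,.05)]:
    m=(P[...,2]>lo)&(P[...,2]<hi)&(near<rr)
    q=P[m][:,:2]
    if len(q)>5:
        c,rad=cv2.minEnclosingCircle(q.astype(np.float32)); print(lo,m.sum(),np.round(c,4),round(rad,4),np.median(P[m][:,2]).round(4))
E
```

```text
2.15 [0.546  0.2217 0.2562] [[-1.0, -0.0, -0.0], [-0.0, 1.0, 0.0], [0.0, 0.0, -1.0]] F [-1.3  0.5  0.4] w 0.0427 0.0
tool delta [-0.0021 -0.0025  0.0432]
0.192 1263 [0.5471 0.2206] 0.0114 0.1962
0.181 2212 [0.5473 0.2206] 0.0201 0.1841
0.165 2725 [0.5473 0.2226] 0.0292 0.1682
0.149 3157 [0.5471 0.222 ] 0.0385 0.1522
0.133 2802 [0.5474 0.2221] 0.0461 0.1362
```

View pics/w2.png

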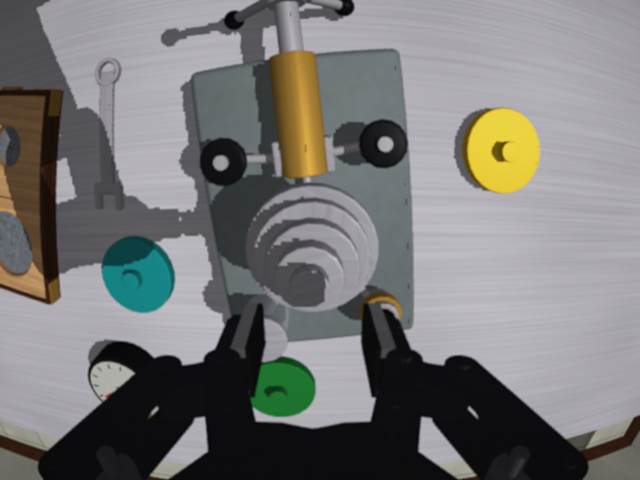

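Call:
send_rows(deltas=[[[-0.0014,-0.0012,0.011,0,0,0,0],[0,0,0.011,0,0,0,0],[0,0,0.011,0,0,0,0],[0,0,0.01,0,0,0,0],[0,0,0,0,0,0,0],[0,0,0,0,0,0,0]]])

```text
time_s: 2.95
position: [0.5476, 0.2205, 0.2136]
tool_rot: [[-1.0, -0.0, 0.001], [-0.0, 1.0, 0.0], [-0.001, 0.0, -1.0]]
ft_force: [0.4, -0.1, 0.5]
grip_width: 0.0431
gripper_force: 0.0
```

```bash
python3 st.py .5474 .2205 .213
```

```text
2.95 [0.5476 0.2205 0.2136] [[-1.0, -0.0, 0.001], [-0.0, 1.0, 0.0], [-0.001, 0.0, -1.0]] F [ 0.4 -0.1  0.5] w 0.0431 0.0
tool delta [0.0002 0.     0.0006]
```

Call:
send_rows(deltas=[[[0,0,0,0,0,0,-1],[0,0,0,0,0,0,-1],[0,0,0,0,0,0,-1],[0,0,0,0,0,0,-1],[0,0,0,0,0,0,-1]]])

```text
time_s: 3.58
position: [0.5477, 0.2205, 0.214]
tool_rot: [[-1.0, -0.0, 0.001], [-0.0, 1.0, 0.0], [-0.001, 0.0, -1.0]]
ft_force: [-1.1, -0.1, 6.7]
grip_width: 0.0171
gripper_force: 58.7
```

Call:
send_rows(deltas=[[[0,0,-0.008,0,0,0,-1],[0,0,-0.01,0,0,0,-1],[0,0,-0.015,0,0,0,-1],[0,0,-0.012,0,0,0,-1],[0,0,0,0,0,0,-1]]])

```text
time_s: 4.2
position: [0.5478, 0.2205, 0.2596]
tool_rot: [[-1.0, -0.0, 0.002], [-0.0, 1.0, 0.0], [-0.002, 0.0, -1.0]]
ft_force: [-0.9, -0.4, -1.5]
grip_width: 0.0171
gripper_force: 58.6
```

```bash
python3 st.py .4568 -.1474 .25
python3 - <<'E'
from rig import optics
import cv2
d=optics.get_image("wrist");cv2.imwrite("pics/w3.png",d["image"][...,::-1])
E
```

```text
4.2 [0.5478 0.2205 0.2596] [[-1.0, -0.0, 0.002], [-0.0, 1.0, 0.0], [-0.002, 0.0, -1.0]] F [-0.9 -0.4 -1.5] w 0.0171 58.6
tool delta [ 0.0911 -0.3679  0.0092]
```

View pics/w3.png

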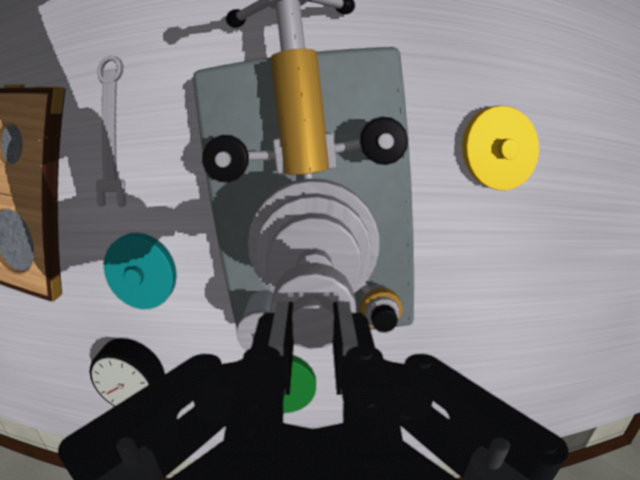

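The 40 mm weight is lifted between the pads at (315,310), and the rest of the stack is left undisturbed at (315,235). Next I'll check its tilt with depth.

```bash
cat >> h.py <<'E'
def wcloud():
    from rig import optics,telemetry
    s=telemetry.observe(); d=optics.get_image("wrist")
    K=d["K"];u,v=np.meshgrid(np.arange(640),np.arange(480))
    x=(u-K[0,2])/K[0,0];y=(v-K[1,2])/K[1,1];r=np.hypot(x,y);z=d["range_z"]
    t=np.tan(r)/np.maximum(r,1e-9); p=np.stack([x*t*z,y*t*z,z,np.ones_like(z)],-1)
    P=(p@d["hand_eye"].T)[...,:3]@np.array(s["tool_rot"]).T+s["position"]
    P[(z==0)|(r>1.3)]=np.nan
    return d,P,np.array(s["position"])
def held(rad):
    "plane of the held disc's top, relative to the TCP"
    d,P,t=wcloud(); Q=P-t; rr=np.hypot(Q[...,0],Q[...,1])
    m=(Q[...,2]<-.024)&(Q[...,2]>-.036)&(rr<rad+.004)&(rr>.014)&(abs(Q[...,1])>.0)
    q=Q[m]; A=np.c_[q[:,:2],np.ones(len(q))]; c=np.linalg.lstsq(A,q[:,2],rcond=None)[0]
    k=abs(A@c-q[:,2])<.001; c=np.linalg.lstsq(A[k],q[k,2],rcond=None)[0]
    o,r=cv2.minEnclosingCircle(q[k][:,:2].astype(np.float32))
    print("n",k.sum(),"slope,z",c.round(4),"x max",q[k][:,0].max().round(4),q[k][:,0].min().round(4),"y",q[k][:,1].min().round(4),q[k][:,1].max().round(4))
E
python3 -c "
from h import *; held(.02)"
```

```text
n 885 slope,z [ 0.0339  0.0021 -0.03  ] x max 0.0185 -0.0201 y -0.0184 0.0206
```

Call:
send_rows(deltas=[[[0.0038,-0.015,0,0,0,0,-1],[0.008,-0.033,0,0,0,0,-1],[0.008,-0.033,0,0,0,0,-1],[0.008,-0.033,0,0,0,0,-1],[0.008,-0.033,0,0,0,0,-1],[0.008,-0.033,0.01,0,0,0,-1],[0.008,-0.033,0.02,0,0,0,-1],[0.008,-0.033,0.02,0,0,0,-1],[0.008,-0.033,0.02,0,0,0,-1],[0.008,-0.033,0.02,0,0,0,-1],[0.008,-0.033,0.02,0,0,0,-1],[0.007,-0.023,0.01,0,0,0,-1]]])

```text
time_s: 5.8
position: [0.4554, -0.1491, 0.1372]
tool_rot: [[-1.0, 0.001, -0.002], [0.001, 1.0, 0.001], [0.002, 0.001, -1.0]]
ft_force: [-0.7, -0.6, -1.4]
grip_width: 0.0169
gripper_force: 58.7
```

Call:
send_rows(deltas=[[[0,0,0,0,0,0,-1],[0,0,0,0,0,0,-1]]])

```text
time_s: 6.05
position: [0.4566, -0.1473, 0.1386]
tool_rot: [[-1.0, -0.0, 0.0], [-0.0, 1.0, 0.0], [-0.0, 0.0, -1.0]]
ft_force: [0.3, -0.3, -1.2]
grip_width: 0.017
gripper_force: 58.7
```

```bash
python3 st.py .4568 -.1474 .1
python3 - <<'E'
from h import *
d,P,t=wcloud(); cv2.imwrite("pics/w4.png",d["image"][...,::-1])
# felt floors: height near 14mm inside case
Z=P[...,2]; m=((abs(Z-.0145)<.004)).astype(np.uint8)
m=cv2.morphologyEx(m,cv2.MORPH_OPEN,np.ones((3,3)))
for c in cv2.findContours(m,0,cv2.CHAIN_APPROX_NONE)[0]:
    if cv2.contourArea(c)>150:
        q=P[c[:,0,1],c[:,0,0]]; o,r=cv2.minEnclosingCircle(q[:,:2].astype(np.float32)); print(np.round(o,4),round(r,4),c.reshape(-1,2).mean(0).round())
E
```

```text
6.05 [ 0.4566 -0.1473  0.1386] [[-1.0, -0.0, 0.0], [-0.0, 1.0, 0.0], [-0.0, 0.0, -1.0]] F [ 0.3 -0.3 -1.2] w 0.017 58.7
tool delta [-0.0002 -0.0001  0.0386]
[0.7608 0.1987] 0.0398 [573. 461.]
[0.604  0.0299] 0.041 [503. 387.]
[ 0.5814 -0.1637] 0.041 [306. 391.]
[ 0.5546 -0.2966] 0.0504 [134. 348.]
[ 0.4545 -0.1455] 0.0262 [313. 242.]
[ 0.4302 -0.2703] 0.0353 [140. 213.]
```

View pics/w4.png

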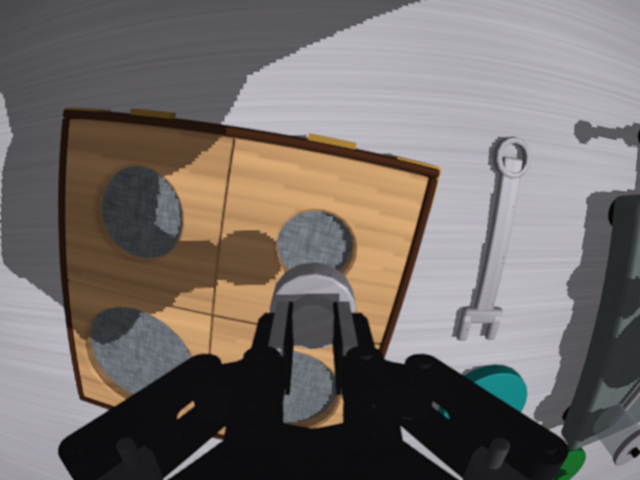

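Weight 40 hangs at (313,310) in the wrist view, with its recess at (313,242). Recess 58 is at (140,213) and recess 92 at (134,348). I'll lower it in steps.

Call:
send_rows(deltas=[[[0.0008,0.001,0.01,0,0,0,-1],[0,0,0.014,0,0,0,-1],[0,0,0.014,0,0,0,-1],[0,0,0.012,0,0,0,-1],[0,0,0.01,0,0,0,-1],[0,0,0.007,0,0,0,-1],[0,0,0.005,0,0,0,-1],[0,0,0.003,0,0,0,-1],[0,0,0,0,0,0,-1],[0,0,0,0,0,0,-1]]])

```text
time_s: 7.35
position: [0.4561, -0.1467, 0.0635]
tool_rot: [[-1.0, -0.0, 0.0], [-0.0, 1.0, -0.0], [-0.0, -0.0, -1.0]]
ft_force: [-0.3, -0.2, -2.0]
grip_width: 0.0169
gripper_force: 58.7
```

```bash
python3 st.py .4558 -.1465 .06
```

```text
7.35 [ 0.4561 -0.1467  0.0635] [[-1.0, -0.0, 0.0], [-0.0, 1.0, -0.0], [-0.0, -0.0, -1.0]] F [-0.3 -0.2 -2. ] w 0.0169 58.7
tool delta [0.0003 0.0002 0.0035]
```

Not in contact yet; 3 mm more.

Call:
send_rows(deltas=[[[0,0,0.0015,0,0,0,-1],[0,0,0.0015,0,0,0,-1],[0,0,0,0,0,0,-1],[0,0,0,0,0,0,-1]]])

```text
time_s: 7.85
position: [0.456, -0.1466, 0.0603]
tool_rot: [[-1.0, -0.0, -0.0], [-0.0, 1.0, -0.0], [0.0, -0.0, -1.0]]
ft_force: [0.4, -0.3, -1.4]
grip_width: 0.0167
gripper_force: 58.7
```

Call:
send_rows(deltas=[[[0,0,0.0008,0,0,0,-1],[0,0,0,0,0,0,-1],[0,0,0,0,0,0,0],[0,0,0,0,0,0,0],[0,0,0,0,0,0,0],[0,0,0,0,0,0,0],[0,0,-0.01,0,0,0,0],[0,0,-0.02,0,0,0,0],[0,0,-0.03,0,0,0,0],[0,0,-0.03,0,0,0,0],[0,0,-0.03,0,0,0,0],[0,0,-0.03,0,0,0,0]]])

```text
time_s: 9.35
position: [0.4558, -0.1465, 0.2113]
tool_rot: [[-1.0, -0.0, 0.001], [-0.0, 1.0, -0.0], [-0.001, -0.0, -1.0]]
ft_force: [0.7, -0.7, -0.3]
grip_width: 0.0426
gripper_force: 0.0
```

Call:
send_rows(deltas=[[[0,0,-0.03,0,0,0,0],[0,0,0,0,0,0,0]]])

```text
time_s: 9.6
position: [0.4565, -0.1468, 0.242]
tool_rot: [[-1.0, -0.001, 0.004], [-0.001, 1.0, -0.003], [-0.004, -0.003, -1.0]]
ft_force: [-0.3, 0.2, 0.7]
grip_width: 0.0427
gripper_force: 0.0
```

```bash
cat >> h.py <<'E'
def seated(c,rad,disc=.030):
    "disc top of a seated weight near c, from the wrist view"
    d,P,t=wcloud(); n=np.hypot(P[...,0]-c[0],P[...,1]-c[1]); m=(abs(P[...,2]-disc)<.002)&(n<rad+.012)
    k=(abs(P[...,2]-disc-.012)<.003)&(n<.025)
    for nm,m in (("disc",m),("knob",k)):
        q=P[m]
        if len(q)<10: print(nm,"none");continue
        o,r=cv2.minEnclosingCircle(q[:,:2].astype(np.float32)); print(nm,len(q),np.round(o,4),round(r,4),"z",np.median(q[:,2]).round(4))
    return d
E
python3 st.py .5474 .2217 .215
python3 - <<'E'
from h import *
d=seated((.456,-.1466),.02); cv2.imwrite("pics/w5.png",d["image"][...,::-1])
from rig import optics
d=optics.get_image("top"); Z=cloud(d); n=np.hypot(Z[...,0]-.456,Z[...,1]+.1466); q=Z[n<.012]; print("top knob z",np.nanmedian(q[:,2]))
E
```

```text
9.6 [ 0.4565 -0.1468  0.242 ] [[-1.0, -0.001, 0.004], [-0.001, 1.0, -0.003], [-0.004, -0.003, -1.0]] F [-0.3  0.2  0.7] w 0.0427 0.0
tool delta [-0.091   0.3686  0.0264]
disc 898 [ 0.4554 -0.147 ] 0.03 z 0.0301
knob 460 [ 0.4558 -0.1453] 0.0112 z 0.0422
top knob z 0.5151636181481998
```

View pics/w5.png

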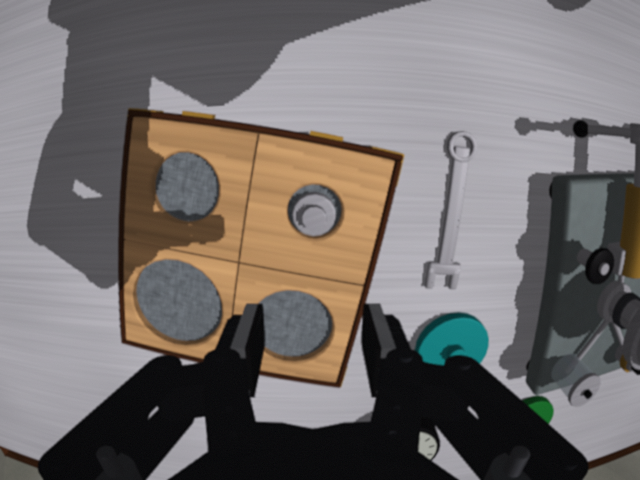

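Weight 40 sits centred in its recess at (315,210), with its disc top at z = 0.030. Going back for the 58.

Call:
send_rows(deltas=[[[-0.0045,0.018,0,0,0,0,0],[-0.009,0.0365,0,0,0,0,0],[-0.009,0.0365,0,0,0,0,0],[-0.009,0.0365,0,0,0,0,0],[-0.009,0.0365,0,0,0,0,0],[-0.009,0.0365,0,0,0,0,0],[-0.009,0.0365,0,0,0,0,0],[-0.009,0.0365,0,0,0,0,0],[-0.009,0.0365,0,0,0,0,0],[-0.009,0.0365,0,0,0,0,0],[-0.0055,0.022,0,0,0,0,0],[0,0,0,0,0,0,0]]])

```text
time_s: 11.2
position: [0.5465, 0.2229, 0.2381]
tool_rot: [[-1.0, -0.002, -0.002], [-0.002, 1.0, -0.0], [0.002, -0.0, -1.0]]
ft_force: [-0.5, 0.8, 0.1]
grip_width: 0.0427
gripper_force: 0.0
```

```bash
python3 st.py .5475 .2215 .1985; python3 -c "
from h import *
seated((.5475,.2215),.029,.168)"
```

```text
11.2 [0.5465 0.2229 0.2381] [[-1.0, -0.002, -0.002], [-0.002, 1.0, -0.0], [0.002, -0.0, -1.0]] F [-0.5  0.8  0.1] w 0.0427 0.0
tool delta [-0.0011 -0.0014  0.0396]
disc 6215 [0.5473 0.2223] 0.0291 z 0.1682
knob 1253 [0.5471 0.2224] 0.0112 z 0.1802
```

Call:
send_rows(deltas=[[[-0.0009,-0.001,0.01,0,0,0,0],[0,0,0.011,0,0,0,0],[0,0,0.011,0,0,0,0],[0,0,0.007,0,0,0,0],[0,0,0,0,0,0,0],[0,0,0,0,0,0,0]]])

```text
time_s: 12.0
position: [0.5479, 0.221, 0.2008]
tool_rot: [[-1.0, -0.0, 0.001], [-0.0, 1.0, 0.0], [-0.001, 0.0, -1.0]]
ft_force: [0.2, 0.6, 0.3]
grip_width: 0.0428
gripper_force: 0.0
```

```bash
python3 st.py .5474 .2218 .1985
```

```text
12.0 [0.5479 0.221  0.2008] [[-1.0, -0.0, 0.001], [-0.0, 1.0, 0.0], [-0.001, 0.0, -1.0]] F [0.2 0.6 0.3] w 0.0428 0.0
tool delta [0.0005 0.0008 0.0023]
```

Squeeze 80, with a small correction before closing.

Call:
send_rows(deltas=[[[0.0005,0.0008,0.0022,0,0,0,0],[0,0,0,0,0,0,-1],[0,0,0,0,0,0,-1],[0,0,0,0,0,0,-1],[0,0,0,0,0,0,-1],[0,0,0,0,0,0,-1],[0,0,-0.008,0,0,0,-1],[0,0,-0.01,0,0,0,-1],[0,0,-0.015,0,0,0,-1],[0,0,-0.015,0,0,0,-1],[0,0,0,0,0,0,-1],[0,0,0,0,0,0,-1]]], squeeze=80)

```text
time_s: 13.5
position: [0.5471, 0.2217, 0.246]
tool_rot: [[-1.0, -0.0, -0.001], [-0.0, 1.0, -0.0], [0.001, -0.0, -1.0]]
ft_force: [-1.0, -0.5, -2.6]
grip_width: 0.0162
gripper_force: 78.3
```

```bash
python3 st.py .432 -.2685 .14; python3 -c "
from h import *
held(.029);seated((.5475,.2215),.038,.152)"
```

```text
13.5 [0.5471 0.2217 0.246 ] [[-1.0, -0.0, -0.001], [-0.0, 1.0, -0.0], [0.001, -0.0, -1.0]] F [-1.  -0.5 -2.6] w 0.0162 78.3
tool delta [ 0.1152 -0.4901  0.1061]
n 4552 slope,z [ 0.0054  0.0005 -0.0307] x max 0.0284 -0.0289 y -0.0272 0.0296
disc 4969 [0.5467 0.2221] 0.038 z 0.1522
knob none
```

Call:
send_rows(deltas=[[[0.0045,-0.019,0,0,0,0,-1],[0.009,-0.038,0,0,0,0,-1],[0.01,-0.043,0,0,0,0,-1],[0.01,-0.043,0,0,0,0,-1],[0.01,-0.043,0,0,0,0,-1],[0.01,-0.043,0,0,0,0,-1],[0.01,-0.043,0.01,0,0,0,-1],[0.01,-0.043,0.015,0,0,0,-1],[0.01,-0.043,0.015,0,0,0,-1],[0.01,-0.043,0.02,0,0,0,-1],[0.01,-0.043,0.02,0,0,0,-1],[0.0067,-0.028,0.016,0,0,0,-1]]])

```text
time_s: 15.1
position: [0.4357, -0.2524, 0.1496]
tool_rot: [[-1.0, 0.001, -0.0], [0.001, 1.0, -0.0], [0.0, -0.0, -1.0]]
ft_force: [0.2, 0.4, -3.4]
grip_width: 0.0156
gripper_force: 78.5
```

Call:
send_rows(deltas=[[[0.0045,-0.018,0.01,0,0,0,-1],[0,0,0,0,0,0,-1],[0,0,0,0,0,0,-1]]])

```text
time_s: 15.48
position: [0.4329, -0.2677, 0.1408]
tool_rot: [[-1.0, -0.001, 0.0], [-0.001, 1.0, -0.0], [-0.0, -0.0, -1.0]]
ft_force: [-0.6, 0.4, -2.2]
grip_width: 0.016
gripper_force: 78.6
```

```bash
cat >> h.py <<'E'
def felt(save=None):
    d,P,t=wcloud(); m=((abs(P[...,2]-.0145)<.004)).astype(np.uint8); m=cv2.morphologyEx(m,cv2.MORPH_OPEN,np.ones((3,3)))
    for c in cv2.findContours(m,0,cv2.CHAIN_APPROX_NONE)[0]:
        if cv2.contourArea(c)>150:
            q=P[c[:,0,1],c[:,0,0]]; o,r=cv2.minEnclosingCircle(q[:,:2].astype(np.float32))
            if o[1]<-.1: print("felt",np.round(o,4),round(r,4))
    if save: cv2.imwrite(save,d["image"][...,::-1])
E
python3 st.py .432 -.2685 .0607; python3 -c "
from h import *
felt()"
```

```text
15.475 [ 0.4329 -0.2677  0.1408] [[-1.0, -0.001, 0.0], [-0.001, 1.0, -0.0], [-0.0, -0.0, -1.0]] F [-0.6  0.4 -2.2] w 0.016 78.6
tool delta [ 0.0009 -0.0008  0.0801]
felt [ 0.5656 -0.2717] 0.0402
felt [ 0.523  -0.3259] 0.0147
felt [ 0.4468 -0.1405] 0.0218
felt [ 0.4304 -0.2688] 0.0354
```

Call:
send_rows(deltas=[[[0.0014,-0.001,0.01,0,0,0,-1],[0,0,0.014,0,0,0,-1],[0,0,0.014,0,0,0,-1],[0,0,0.013,0,0,0,-1],[0,0,0.01,0,0,0,-1],[0,0,0.007,0,0,0,-1],[0,0,0.005,0,0,0,-1],[0,0,0.003,0,0,0,-1],[0,0,0,0,0,0,-1],[0,0,0,0,0,0,-1]]])

```text
time_s: 16.77
position: [0.4315, -0.2694, 0.0646]
tool_rot: [[-1.0, -0.0, 0.0], [-0.0, 1.0, -0.0], [-0.0, -0.0, -1.0]]
ft_force: [-0.5, -0.2, -2.1]
grip_width: 0.016
gripper_force: 78.6
```

```bash
python3 st.py .4313 -.2687 .0605
```

```text
16.775 [ 0.4315 -0.2694  0.0646] [[-1.0, -0.0, 0.0], [-0.0, 1.0, -0.0], [-0.0, -0.0, -1.0]] F [-0.5 -0.2 -2.1] w 0.016 78.6
tool delta [0.0002 0.0007 0.0041]
```

Call:
send_rows(deltas=[[[0,0.0006,0.002,0,0,0,-1],[0,0,0.0015,0,0,0,-1],[0,0,0.001,0,0,0,-1],[0,0,0,0,0,0,-1],[0,0,0,0,0,0,-1]]])

```text
time_s: 17.4
position: [0.4314, -0.2687, 0.0608]
tool_rot: [[-1.0, -0.001, 0.0], [-0.001, 1.0, -0.001], [-0.0, -0.001, -1.0]]
ft_force: [-3.4, 2.5, 9.1]
grip_width: 0.0159
gripper_force: 80.0
```

Contact (9 N). Releasing and rising.

Call:
send_rows(deltas=[[[0,0,0,0,0,0,-0.4],[0,0,0,0,0,0,0],[0,0,0,0,0,0,0],[0,0,0,0,0,0,0],[0,0,-0.01,0,0,0,0],[0,0,-0.02,0,0,0,0],[0,0,-0.03,0,0,0,0],[0,0,-0.03,0,0,0,0],[0,0,-0.03,0,0,0,0],[0,0,-0.03,0,0,0,0],[0,0,-0.015,0,0,0,0],[0,0,0,0,0,0,0]]])

```text
time_s: 18.9
position: [0.4315, -0.2688, 0.2262]
tool_rot: [[-1.0, -0.001, 0.002], [-0.001, 1.0, -0.002], [-0.002, -0.002, -1.0]]
ft_force: [0.1, -0.3, -0.5]
grip_width: 0.0428
gripper_force: 0.0
```

```bash
python3 st.py .5472 .222 .1825; python3 -c "
from h import *
seated((.4313,-.2687),.029)
felt('pics/w6.png')"
```

```text
18.9 [ 0.4315 -0.2688  0.2262] [[-1.0, -0.001, 0.002], [-0.001, 1.0, -0.002], [-0.002, -0.002, -1.0]] F [ 0.1 -0.3 -0.5] w 0.0428 0.0
tool delta [-0.1158  0.4909  0.0429]
disc 2663 [ 0.4312 -0.2696] 0.0401 z 0.0302
knob 500 [ 0.4314 -0.2677] 0.0113 z 0.0422
felt [ 0.5693 -0.1522] 0.0366
felt [ 0.5557 -0.2924] 0.0511
felt [ 0.454  -0.1435] 0.0251
felt [ 0.4304 -0.2689] 0.0354
```

View pics/w6.png

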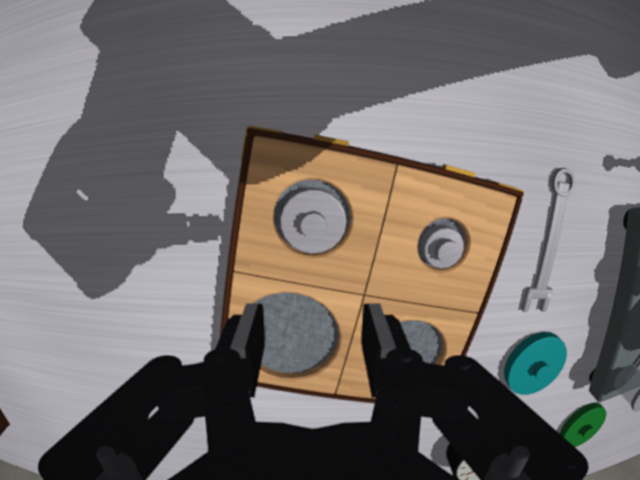

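Weights 58 (313,218) and 40 (443,243) both lie flat in their recesses. Next is the 76.

Call:
send_rows(deltas=[[[-0.0045,0.019,0,0,0,0,0],[-0.009,0.038,0,0,0,0,0],[-0.0105,0.0445,0,0,0,0,0],[-0.0105,0.0445,0,0,0,0,0],[-0.0105,0.0445,0,0,0,0,0],[-0.0105,0.0445,0,0,0,0,0],[-0.0105,0.0445,0,0,0,0,0],[-0.0105,0.0445,0,0,0,0,0],[-0.0105,0.0445,0,0,0,0,0],[-0.0105,0.0445,0,0,0,0,0],[-0.0105,0.0445,0,0,0,0,0],[-0.0077,0.033,0,0,0,0,0]]])

```text
time_s: 20.5
position: [0.5459, 0.2248, 0.2241]
tool_rot: [[-1.0, -0.002, -0.002], [-0.002, 1.0, 0.0], [0.002, 0.0, -1.0]]
ft_force: [-0.3, -0.8, 0.2]
grip_width: 0.0427
gripper_force: 0.0
```

Call:
send_rows(deltas=[[[0,0,0,0,0,0,0],[0,0,0,0,0,0,0]]])

```text
time_s: 20.75
position: [0.5462, 0.2218, 0.2244]
tool_rot: [[-1.0, -0.001, -0.001], [-0.001, 1.0, -0.0], [0.001, -0.0, -1.0]]
ft_force: [0.6, -0.2, -0.2]
grip_width: 0.0429
gripper_force: 0.0
```

```bash
python3 st.py .5472 .2217 .1825; python3 -c "
from h import *
seated((.5475,.2215),.038,.152)"
```

```text
20.75 [0.5462 0.2218 0.2244] [[-1.0, -0.001, -0.001], [-0.001, 1.0, -0.0], [0.001, -0.0, -1.0]] F [ 0.6 -0.2 -0.2] w 0.0429 0.0
tool delta [-0.0011 -0.0001  0.0419]
disc 11308 [0.5471 0.222 ] 0.0383 z 0.1522
knob 1234 [0.5471 0.2217] 0.0114 z 0.1641
```

Call:
send_rows(deltas=[[[-0.001,0,0.011,0,0,0,0],[0,0,0.012,0,0,0,0],[0,0,0.011,0,0,0,0],[0,0,0.007,0,0,0,0],[0,0,0,0,0,0,0],[0,0,0,0,0,0,0]]])

```text
time_s: 21.55
position: [0.548, 0.2219, 0.1841]
tool_rot: [[-1.0, -0.0, 0.001], [-0.0, 1.0, 0.0], [-0.001, 0.0, -1.0]]
ft_force: [0.2, 0.7, 0.4]
grip_width: 0.0431
gripper_force: 0.0
```

```bash
python3 st.py .5471 .2217 .1825
```

```text
21.55 [0.548  0.2219 0.1841] [[-1.0, -0.0, 0.001], [-0.0, 1.0, 0.0], [-0.001, 0.0, -1.0]] F [0.2 0.7 0.4] w 0.0431 0.0
tool delta [ 0.0009 -0.0002  0.0016]
```

Call:
send_rows(deltas=[[[0.0009,-0.0002,0.0016,0,0,0,0],[0,0,0,0,0,0,-1],[0,0,0,0,0,0,-1],[0,0,0,0,0,0,-1],[0,0,0,0,0,0,-1],[0,0,0,0,0,0,-1],[0,0,-0.008,0,0,0,-1],[0,0,-0.01,0,0,0,-1],[0,0,-0.015,0,0,0,-1],[0,0,-0.015,0,0,0,-1],[0,0,0,0,0,0,-1],[0,0,0,0,0,0,-1]]], squeeze=100)

```text
time_s: 23.05
position: [0.5467, 0.2216, 0.2299]
tool_rot: [[-1.0, -0.0, -0.001], [-0.0, 1.0, -0.0], [0.001, -0.0, -1.0]]
ft_force: [0.2, -0.1, -5.6]
grip_width: 0.0147
gripper_force: 98.0
```

```bash
python3 st.py .5785 -.1705 .14; python3 -c "
from h import *
held(.038);seated((.5475,.2215),.046,.136)"
```

```text
23.05 [0.5467 0.2216 0.2299] [[-1.0, -0.0, -0.001], [-0.0, 1.0, -0.0], [0.001, -0.0, -1.0]] F [ 0.2 -0.1 -5.6] w 0.0147 98.0
tool delta [-0.0317 -0.3921  0.0899]
n 10319 slope,z [ 0.0017  0.0012 -0.0307] x max 0.0374 -0.038 y -0.0364 0.0383
disc 4753 [0.545  0.2216] 0.0455 z 0.1362
knob none
```

Call:
send_rows(deltas=[[[-0.0016,-0.02,0,0,0,0,-1],[-0.003,-0.037,0,0,0,0,-1],[-0.003,-0.037,0,0,0,0,-1],[-0.003,-0.037,0,0,0,0,-1],[-0.003,-0.037,0,0,0,0,-1],[-0.003,-0.037,0,0,0,0,-1],[-0.003,-0.037,0.01,0,0,0,-1],[-0.003,-0.037,0.015,0,0,0,-1],[-0.003,-0.037,0.02,0,0,0,-1],[-0.003,-0.037,0.02,0,0,0,-1],[-0.002,-0.025,0.015,0,0,0,-1],[-0.001,-0.014,0.01,0,0,0,-1]]])

```text
time_s: 24.65
position: [0.5785, -0.1717, 0.1393]
tool_rot: [[-1.0, 0.001, -0.001], [0.001, 1.0, 0.0], [0.001, 0.0, -1.0]]
ft_force: [0.4, 0.7, -4.9]
grip_width: 0.0145
gripper_force: 98.3
```

Call:
send_rows(deltas=[[[0,0,0,0,0,0,-1],[0,0,0,0,0,0,-1]]])

```text
time_s: 24.9
position: [0.579, -0.1694, 0.1409]
tool_rot: [[-1.0, -0.001, 0.001], [-0.001, 1.0, -0.0], [-0.001, -0.0, -1.0]]
ft_force: [0.5, 0.5, -5.8]
grip_width: 0.015
gripper_force: 98.4
```

```bash
python3 st.py .5785 -.1705 .0605; python3 -c "
from h import *
felt()"
```

```text
24.9 [ 0.579  -0.1694  0.1409] [[-1.0, -0.001, 0.001], [-0.001, 1.0, -0.0], [-0.001, -0.0, -1.0]] F [ 0.5  0.5 -5.8] w 0.015 98.4
tool delta [ 0.0005 -0.0011  0.0804]
felt [ 0.5772 -0.1695] 0.0441
felt [ 0.5536 -0.2939] 0.0524
felt [ 0.4496 -0.2824] 0.0234
felt [ 0.4537 -0.145 ] 0.0263
felt [ 0.4202 -0.2457] 0.018
```

Call:
send_rows(deltas=[[[0.0012,-0.0006,0.01,0,0,0,-1],[0,0,0.014,0,0,0,-1],[0,0,0.014,0,0,0,-1],[0,0,0.013,0,0,0,-1],[0,0,0.01,0,0,0,-1],[0,0,0.007,0,0,0,-1],[0,0,0.005,0,0,0,-1],[0,0,0.003,0,0,0,-1],[0,0,0,0,0,0,-1],[0,0,0,0,0,0,-1]]])

```text
time_s: 26.2
position: [0.5776, -0.171, 0.0645]
tool_rot: [[-1.0, -0.0, 0.001], [-0.0, 1.0, -0.0], [-0.001, -0.0, -1.0]]
ft_force: [0.1, 0.4, -5.6]
grip_width: 0.0148
gripper_force: 98.4
```

```bash
python3 st.py .5777 -.170 .0605
```

```text
26.2 [ 0.5776 -0.171   0.0645] [[-1.0, -0.0, 0.001], [-0.0, 1.0, -0.0], [-0.001, -0.0, -1.0]] F [ 0.1  0.4 -5.6] w 0.0148 98.4
tool delta [-0.     0.001  0.004]
```

Call:
send_rows(deltas=[[[0,0.0008,0.002,0,0,0,-1],[0,0,0.0015,0,0,0,-1],[0,0,0.0008,0,0,0,-1],[0,0,0,0,0,0,-1],[0,0,0,0,0,0,-1]]])

```text
time_s: 26.82
position: [0.5775, -0.1701, 0.0609]
tool_rot: [[-1.0, -0.001, 0.001], [-0.001, 1.0, -0.0], [-0.001, -0.0, -1.0]]
ft_force: [-4.0, 1.9, 4.8]
grip_width: 0.0149
gripper_force: 99.8
```

Contact. Releasing and rising.

Call:
send_rows(deltas=[[[0,0,0,0,0,0,-0.4],[0,0,0,0,0,0,0],[0,0,0,0,0,0,0],[0,0,0,0,0,0,0],[0,0,-0.01,0,0,0,0],[0,0,-0.02,0,0,0,0],[0,0,-0.03,0,0,0,0],[0,0,-0.03,0,0,0,0],[0,0,-0.03,0,0,0,0],[0,0,-0.03,0,0,0,0],[0,0,0,0,0,0,0]]])

```text
time_s: 28.2
position: [0.5782, -0.1704, 0.2129]
tool_rot: [[-1.0, -0.0, 0.005], [-0.0, 1.0, -0.003], [-0.005, -0.003, -1.0]]
ft_force: [0.6, -0.2, -0.1]
grip_width: 0.0426
gripper_force: 0.0
```

```bash
python3 st.py .5471 .2217 .1665; python3 -c "
from h import *
seated((.5777,-.17),.038)
felt()"
```

```text
28.2 [ 0.5782 -0.1704  0.2129] [[-1.0, -0.0, 0.005], [-0.0, 1.0, -0.003], [-0.005, -0.003, -1.0]] F [ 0.6 -0.2 -0.1] w 0.0426 0.0
tool delta [0.0311 0.3923 0.0452]
disc 5433 [ 0.5786 -0.1687] 0.0494 z 0.0302
knob 542 [ 0.5776 -0.1691] 0.0112 z 0.0422
felt [ 0.5779 -0.1693] 0.0443
felt [ 0.5538 -0.2935] 0.0523
felt [ 0.4494 -0.2849] 0.0224
felt [ 0.4536 -0.1453] 0.0263
felt [ 0.423  -0.2669] 0.0335
```

Call:
send_rows(deltas=[[[0.0016,0.02,0,0,0,0,0],[0.003,0.038,0,0,0,0,0],[0.003,0.038,0,0,0,0,0],[0.003,0.038,0,0,0,0,0],[0.003,0.038,0,0,0,0,0],[0.003,0.038,0,0,0,0,0],[0.003,0.038,0,0,0,0,0],[0.003,0.038,0,0,0,0,0],[0.003,0.038,0,0,0,0,0],[0.003,0.038,0,0,0,0,0],[0.0025,0.0295,0,0,0,0,0],[0,0,0,0,0,0,0]]])

```text
time_s: 29.8
position: [0.5448, 0.2238, 0.209]
tool_rot: [[-1.0, -0.004, -0.002], [-0.004, 1.0, -0.0], [0.002, 0.0, -1.0]]
ft_force: [0.3, 0.4, 0.4]
grip_width: 0.0428
gripper_force: 0.0
```

Call:
send_rows(deltas=[[[0,0,0,0,0,0,0]]])

```text
time_s: 29.92
position: [0.5457, 0.2214, 0.2094]
tool_rot: [[-1.0, -0.001, -0.001], [-0.001, 1.0, -0.0], [0.001, -0.0, -1.0]]
ft_force: [-0.0, 0.3, -0.7]
grip_width: 0.0426
gripper_force: 0.0
```

```bash
python3 st.py .5471 .2217 .1665; python3 -c "
from h import *
seated((.5475,.2215),.046,.136)"
```

```text
29.925 [0.5457 0.2214 0.2094] [[-1.0, -0.001, -0.001], [-0.001, 1.0, -0.0], [0.001, -0.0, -1.0]] F [-0.   0.3 -0.7] w 0.0426 0.0
tool delta [-0.0015  0.0003  0.0429]
disc 16415 [0.5478 0.2221] 0.0464 z 0.1362
knob 1217 [0.5472 0.2221] 0.0111 z 0.1481
```

Call:
send_rows(deltas=[[[-0.001,0.0002,0.011,0,0,0,0],[0,0,0.012,0,0,0,0],[0,0,0.011,0,0,0,0],[0,0,0.007,0,0,0,0],[0,0,0,0,0,0,0],[0,0,0,0,0,0,0]]])

```text
time_s: 30.72
position: [0.5474, 0.2216, 0.1692]
tool_rot: [[-1.0, -0.0, 0.001], [-0.0, 1.0, 0.0], [-0.001, 0.0, -1.0]]
ft_force: [-0.1, 0.9, 0.5]
grip_width: 0.0426
gripper_force: 0.0
```

```bash
python3 st.py .5471 .2218 .1665
```

```text
30.725 [0.5474 0.2216 0.1692] [[-1.0, -0.0, 0.001], [-0.0, 1.0, 0.0], [-0.001, 0.0, -1.0]] F [-0.1  0.9  0.5] w 0.0426 0.0
tool delta [0.0003 0.0002 0.0027]
```

Call:
send_rows(deltas=[[[0.0003,0.0002,0.0027,0,0,0,0],[0,0,0,0,0,0,-1],[0,0,0,0,0,0,-1],[0,0,0,0,0,0,-1],[0,0,0,0,0,0,-1],[0,0,0,0,0,0,-1],[0,0,-0.008,0,0,0,-1],[0,0,-0.01,0,0,0,-1],[0,0,-0.015,0,0,0,-1],[0,0,-0.015,0,0,0,-1],[0,0,0,0,0,0,-1],[0,0,0,0,0,0,-1]]], squeeze=115)

```text
time_s: 32.22
position: [0.5467, 0.2217, 0.2139]
tool_rot: [[-1.0, -0.0, -0.001], [-0.0, 1.0, -0.0], [0.001, -0.0, -1.0]]
ft_force: [0.2, 0.4, -7.6]
grip_width: 0.014
gripper_force: 112.9
```

```bash
python3 st.py .5542 -.293 .14; python3 -c "
from h import *
held(.046)"
```

```text
32.225 [0.5467 0.2217 0.2139] [[-1.0, -0.0, -0.001], [-0.0, 1.0, -0.0], [0.001, -0.0, -1.0]] F [ 0.2  0.4 -7.6] w 0.014 112.9
tool delta [-0.0074 -0.5147  0.074 ]
n 16648 slope,z [ 0.0001  0.0015 -0.0307] x max 0.0456 -0.0453 y -0.0443 0.0465
```

Call:
send_rows(deltas=[[[0,-0.018,0,0,0,0,-1],[0,-0.034,0,0,0,0,-1],[-0.001,-0.042,0,0,0,0,-1],[-0.001,-0.042,0,0,0,0,-1],[-0.001,-0.042,0,0,0,0,-1],[-0.001,-0.042,0,0,0,0,-1],[-0.001,-0.042,0,0,0,0,-1],[-0.001,-0.042,0.01,0,0,0,-1],[-0.001,-0.042,0.015,0,0,0,-1],[0,-0.042,0.015,0,0,0,-1],[0,-0.042,0.015,0,0,0,-1],[0,-0.036,0.01,0,0,0,-1]]])

```text
time_s: 33.78
position: [0.5531, -0.2465, 0.1481]
tool_rot: [[-1.0, 0.001, -0.001], [0.001, 1.0, 0.001], [0.001, 0.001, -1.0]]
ft_force: [0.3, 0.5, -7.5]
grip_width: 0.0141
gripper_force: 113.2
```

Call:
send_rows(deltas=[[[0,-0.03,0.009,0,0,0,-1],[0,-0.018,0,0,0,0,-1],[0,0,0,0,0,0,-1],[0,0,0,0,0,0,-1]]])

```text
time_s: 34.28
position: [0.5541, -0.2916, 0.1406]
tool_rot: [[-1.0, -0.001, 0.0], [-0.001, 1.0, 0.0], [-0.0, 0.0, -1.0]]
ft_force: [-0.3, 0.4, -8.6]
grip_width: 0.0143
gripper_force: 113.5
```

```bash
python3 st.py .5542 -.293 .0605; python3 -c "
from h import *
felt()"
```

```text
34.275 [ 0.5541 -0.2916  0.1406] [[-1.0, -0.001, 0.0], [-0.001, 1.0, 0.0], [-0.0, 0.0, -1.0]] F [-0.3  0.4 -8.6] w 0.0143 113.5
tool delta [-0.0001 -0.0015  0.0801]
felt [ 0.5782 -0.1689] 0.0444
felt [ 0.5497 -0.2937] 0.0516
felt [ 0.4443 -0.1471] 0.0218
felt [ 0.4293 -0.2687] 0.0354
```

Call:
send_rows(deltas=[[[0.0003,-0.001,0.01,0,0,0,-1],[0,0,0.014,0,0,0,-1],[0,0,0.014,0,0,0,-1],[0,0,0.013,0,0,0,-1],[0,0,0.01,0,0,0,-1],[0,0,0.007,0,0,0,-1],[0,0,0.005,0,0,0,-1],[0,0,0.003,0,0,0,-1],[0,0,0,0,0,0,-1],[0,0,0,0,0,0,-1]]])

```text
time_s: 35.58
position: [0.554, -0.2934, 0.0646]
tool_rot: [[-1.0, -0.0, 0.0], [-0.0, 1.0, -0.0], [-0.0, -0.0, -1.0]]
ft_force: [-0.4, -1.0, -7.8]
grip_width: 0.0141
gripper_force: 113.5
```

```bash
python3 st.py .5538 -.2928 .0605
```

```text
35.575 [ 0.554  -0.2934  0.0646] [[-1.0, -0.0, 0.0], [-0.0, 1.0, -0.0], [-0.0, -0.0, -1.0]] F [-0.4 -1.  -7.8] w 0.0141 113.5
tool delta [0.0002 0.0006 0.0041]
```

Call:
send_rows(deltas=[[[0,0.0005,0.002,0,0,0,-1],[0,0,0.0015,0,0,0,-1],[0,0,0.0006,0,0,0,-1],[0,0,0,0,0,0,-1],[0,0,0,0,0,0,-1]]])

```text
time_s: 36.2
position: [0.5539, -0.2927, 0.0609]
tool_rot: [[-1.0, -0.0, 0.0], [-0.0, 1.0, -0.0], [-0.0, -0.0, -1.0]]
ft_force: [-4.3, 3.4, 5.1]
grip_width: 0.0144
gripper_force: 115.1
```

Call:
send_rows(deltas=[[[0,0,0,0,0,0,-0.4],[0,0,0,0,0,0,0],[0,0,0,0,0,0,0],[0,0,0,0,0,0,0],[0,0,-0.01,0,0,0,0],[0,0,-0.02,0,0,0,0],[0,0,-0.03,0,0,0,0],[0,0,-0.03,0,0,0,0],[0,0,-0.03,0,0,0,0],[0,0,-0.03,0,0,0,0],[0,0,-0.03,0,0,0,0],[0,0,0,0,0,0,0]]])

```text
time_s: 37.7
position: [0.5544, -0.2931, 0.2432]
tool_rot: [[-1.0, -0.0, 0.004], [-0.0, 1.0, -0.004], [-0.004, -0.004, -1.0]]
ft_force: [-0.6, 0.6, -0.1]
grip_width: 0.0428
gripper_force: 0.0
```

```bash
python3 st.py; python3 -c "
from h import *
d=seated((.5538,-.2928),.046); cv2.imwrite('pics/w7.png',d['image'][...,::-1])"
```

```text
37.7 [ 0.5544 -0.2931  0.2432] [[-1.0, -0.0, 0.004], [-0.0, 1.0, -0.004], [-0.004, -0.004, -1.0]] F [-0.6  0.6 -0.1] w 0.0428 0.0
disc 6888 [ 0.553  -0.2946] 0.0571 z 0.0303
knob 460 [ 0.5545 -0.2917] 0.011 z 0.0422
```

View pics/w7.png

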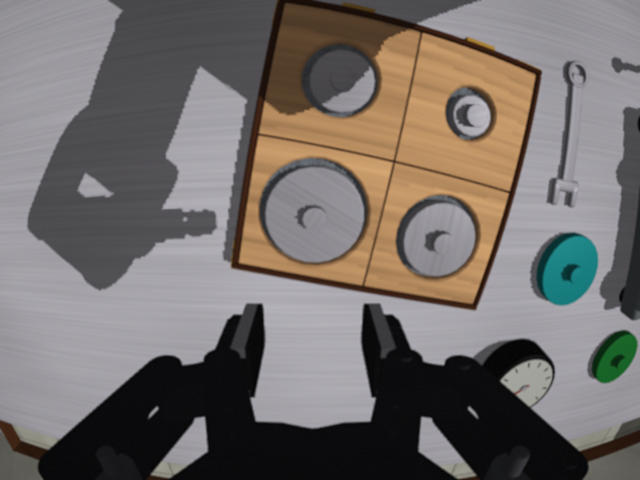

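All four weights lie flat, each in its own recess: 92 at (313,212), 76 at (438,237), 58 at (342,80) and 40 at (470,113). The gripper is clear of everything, so I'm handing in.

```bash
python3 -c "
from rig import env
print(env.close_job())"
```

```text
the job is handed in; nothing more can be done
None
```

All four weights are in their own recesses, released and flat in the last wrist view; the gauge and spanner were not touched, and the job was handed in at about 38 s (no verdict came back).

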